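# Put the sharpening stones and spindle parts away

## Robot

A 6-joint arm with a two-finger parallel gripper is mounted at the origin on a cart in front of the work surface, level with it; the furniture and walls round the work are solid. World frame = base frame: x ahead of the robot, y to its left, z up, the work surface at z = 0. Lengths are in m, angles in rad, forces in N, time in s.
With the tool pointing down it reaches from about 0.25 to 0.775 m from the base axis. Payload 4 kg.
Tool frame: the origin (TCP) lies at the centre of the arm's flange, where the gripper is bolted on; the fingertips stand 199 mm ahead of it and the grasp point (between the pads) lies 180 mm ahead of it (robot.tcp_to_tips is the z of the fingertips in the tool frame, in m); z points along the fingers, y is the line along which they close (so a half turn about z gives the same grasp; the last joint's range is limited). The gripper opens to 94 mm and grips with 3 to 60 N. Pads are 16 mm wide; open, the fingers measure 119 mm over their backs; the gripper's body (75 mm by 177 mm) begins 78 mm behind the grasp point.
Start: joints at [-1.397, 0.087, 1.371, -0, 1.684, -0.103], TCP at [0.15, -0.529, 0.405] pointing down, gripper open.
Joint ranges: [-3.1, 3.1], [-0.76, 2.03], [0.27, 2.55], [-1.08, 4.22], [0.17, 2.65], [-2.57, 2.57]. Speed limits (rad/s): [2.79, 2.79, 3.14, 3.14, 3.14, 3.14].

## Interface

Orientations are given as [roll, pitch, yaw] about the fixed x, y, z axes, in that order (R = Rz(yaw) Ry(pitch) Rx(roll)).
In Python, from bench import robot gives the robot as it stands.
- The arm moves only by the tool play_rows, never from a script. Its arguments are lists of equal length, an entry for each row: "translation": the shift along the tool's x, y, z scaled (see below), a list of three; "twist": the turn, a rotation vector about the tool's x, y, z scaled (see below), a list of three; "gripper": the opening, from -1 (shut) to 1 (fully open). A call has 1 to 8 rows; each row shifts and turns the commanded pose from where the row before left it, along the tool's axes as they then stand; what a row does not reach is not made up. The controller multiplies each number of a shift by 0.04 m and each number of a turn by 0.1 rad. A row lasts 1/10 s, in which the tool goes at most 50 mm and 8.59 degrees, less where a joint would pass 70% of its speed; a pose out of reach is approached as far as the arm can. A call with a number of a shift or a turn outside -1 to 1 is refused whole. A call with a gripper value outside its range is refused whole. The fingers move at their own pace and stop on an object; the grip force is fixed at half the most. Time passes only in rows, so rows that do not move let the fingers close. It gives the time, the measured TCP pose, the force, the opening and the grip force at its end, in the units of the state.
- robot.get_obs(): the state, without advancing time (a new reading comes with each control period).
- robot.snapshot(name): name is "scene" or "side" or "wrist"; returns the picture (420x560x3 uint8, red, green, blue); there is no depth.
- robot.camera_model(name): a dict with "camera_matrix" (3x3 intrinsics, pixels), "rvec" (rotation vector, rad) and "tvec" (3), from world to camera coordinates, as OpenCV has them. Camera axes: x right, y down, z forward; pixel columns grow to the right and rows downward; lengths in m; the calibration is good to about 2 mm. The wrist camera is an equidistant fisheye: a pixel r from the principal point sees the ray r / f radians off the axis. A picture is of the moment at which its call begins: read the wrist's pose just before it. camera_model takes no time and is no camera call; for the wrist camera it gives the pose at the moment of the call.
- robot.close_job(): hands the job in; it is judged then, once.
Trained networks look in the newest picture that a camera, given by its name, has taken for a name from the list of things; names that differ only in an ending like _2 or _b are one class to them, and where a whole thing is asked for, a point or a joint stands for the part that bears it (a point fixed in the world has none). Each returns a list of dicts, best first, with "score" (0 to 1); they miss things now and then, are a little off and sometimes report something else, mostly with a low value. They report only what shows in the picture. A call takes as long as a camera call. They do not tell look-alikes from the thing itself.
- robot.recognise(name, camera): "centre" ([x, y, z] in m, in world coordinates, good to about 4 mm: the middle of the surface that is visible of it).
- robot.spot_point(name, camera): "centre" ([x, y, z] in m, in world coordinates, good to about 4 mm: a listed point, or the origin of a listed thing).
The state is a dict: "time": time; "joint_positions": joint angles; "qvel": joint speeds; "joint_torque": joint torques, N m; "tool_pos": TCP position; "ee_rot": TCP orientation; "wrist_force": force on the tool from outside, world axes, zero at the start; "wrist_torque": the same for the moment, N m; "width": finger opening in m; "finger_force": force on a finger pad.
Only numpy, scipy, OpenCV 4.12 (cv2) and the standard library are available. Lean on these libraries where they do the work, as an engineer would, in place of code of your own. Each camera call takes 0.05 s, during which the arm holds its last target. There are 200 camera calls.

## Task

Clear up after sharpening: lay the big stone in the long wooden rest and the slim stone in the short one, each flat inside the rim and set down without being dropped, since stones chip. Put the spindle parts away as a pair: the plain spacer ring flat in the middle of the aluminium tray, and the flanged nut, flange down, centred on top of the ring. Leave everything released and still.

Things in the scene. Friction and masses are not known exactly. Their poses are not given: they have to be found in the camera images.
- big_stone: the bigger sharpening stone, a plain grey-green bar in two shades, 45 x 130 x 22 mm high, about 0.33 kg, loose, lying flat in the front row on the bench. Origin: centre of its underside; own y along its length, x across, z up. Grasp across the 45 mm width
- slim_stone: the slim sharpening stone, a light grey bar 25 x 90 x 20 mm high, about 0.11 kg, loose, lying flat in the front row on the bench. Origin: centre of its underside; own y along its length, x across, z up. Grasp across the 25 mm width
- spacer: turned steel spacer ring, plain and low: 38 mm outside diameter, 11 mm high, loose, lying flat in the front row on the bench. Origin: centre of its underside, z up. Grasp it across the outside
- flange_nut: steel flange nut, loose, standing on its flange in the front row on the bench: flange 38 mm diameter and 5 mm high, above it a narrower nut body 26 to 30 mm wide up to 19 mm height. Origin: centre of its underside, z up. Grasp the body above the flange, from any side
- long_rest: the longer dark wooden stone rest, fixed for the run: a board 158 x 73 mm with a rim round a recess 146 x 61 mm (rim 6 mm thick). Recess floor 4 mm above the bench, rim top 12 mm above the bench. The two long rims have a 50 mm wide finger gap in the middle. Origin: centre of its underside on the bench; own x along its length, y across, z up
- short_rest: the shorter dark wooden stone rest, fixed for the run: a board 118 x 53 mm with a rim round a recess 106 x 41 mm (rim 6 mm thick). Recess floor 4 mm above the bench, rim top 12 mm above the bench. The two long rims have a 50 mm wide finger gap in the middle. Origin: centre of its underside on the bench; own x along its length, y across, z up
- parts_tray: square low aluminium tray, fixed for the run: 112 x 112 mm outside, 100 x 100 mm inside, floor 4 mm above the bench, rim top 12 mm above the bench. Origin: centre of its underside on the bench; x and y along its sides, z up
- eye_loupe: bystander, fixed, in the row with the loose things: black watchmaker's loupe, a round cup 36 mm diameter and 34 mm high, not part of the job. Origin: centre of its underside. (Obstacles not listed: left of y = 0.34 a side bench, its top at z = 0.24; the small blue vice at x 0.44 to 0.56, y 0.09 to 0.26 is 75 mm high)
Mind the look-alikes: they are no part of the job. What is shaped like the spacer but green or turquoise is not meant.

How it is judged:
By the outcome, as a careful person would: the job done as asked, in the order asked, and still so for the second after the job is handed in, with the robot touching nothing.
It also fails if it takes over 125 s, if anything falls off the work surface, if the arm or the gripper's body presses on something with over 40 N, if the wrist force passes 120 N, or if a joint passes its speed limit or range.

## Working session

There is one attempt and no reset: what is moved stays moved. The work goes in short steps, Python scripts to look and compute and a tool call to move; the robot and the scene stay as the last step left them, time stands still between calls to the robot, and variables do not carry over. Pictures are saved under pics/ and viewed, at most 15 in all, crops included, and the job is handed in when it is done.

Besides the shell and the picture viewer there is one more tool, called as name(argument=value, ...) on one line, values as JSON. play_rows: Moves the arm, as the interface text tells. Its arguments: {"type":"object","properties":{"translation":{"type":"array","items":{"type":"array","items":{"type":"number","minimum":-1,"maximum":1}}},"twist":{"type":"array","items":{"type":"array","items":{"type":"number","minimum":-1,"maximum":1}}},"gripper":{"type":"array","items":{"type":"number"}}},"required":["translation","twist","gripper"]}

```bash
mkdir -p pics; ls; python3 - <<'E'
from bench import robot
import cv2
for c in ["scene","side"]:
    im=robot.snapshot(c); cv2.imwrite(f"pics/{c}0.png",im[:,:,::-1])
    m=robot.camera_model(c); R=cv2.Rodrigues(m["rvec"])[0]; print(c,m["camera_matrix"][0][0],(-R.T@m["tvec"]).round(3))
    for n in "big_stone slim_stone spacer flange_nut long_rest short_rest parts_tray eye_loupe".split():
        print(n,[(round(d["score"],2),[round(float(v),3) for v in d["centre"]]) for d in robot.spot_point(n,c)[:4]])
o=robot.get_obs(); print(o)
E
```

```text
pics
scene 516.1396662031345 [-0.039 -0.93   0.508]
big_stone [(0.79, [0.485, -0.237, -0.001])]
slim_stone [(0.63, [0.471, -0.319, 0.004]), (0.52, [0.479, -0.146, 0.003])]
spacer [(0.6, [0.371, -0.309, -0.0])]
flange_nut [(0.67, [0.455, 0.028, 0.003]), (0.59, [0.486, -0.242, 0.004])]
long_rest [(0.61, [0.668, -0.195, 0.0])]
short_rest [(0.7, [0.652, 0.223, 0.005])]
parts_tray [(0.89, [0.655, -0.007, -0.002])]
eye_loupe [(0.7, [0.472, -0.319, 0.002])]
side 504.40570560901904 [ 0.291 -0.815  0.636]
big_stone [(0.57, [0.479, -0.235, -0.003])]
slim_stone [(0.64, [0.48, -0.148, 0.002])]
spacer [(0.65, [0.376, -0.311, 0.0]), (0.63, [0.626, 0.123, 0.002]), (0.59, [0.542, -0.011, -0.002]), (0.56, [0.467, -0.055, -0.002])]
flange_nut [(0.63, [0.454, 0.034, -0.003]), (0.3, [0.667, -0.193, 0.003])]
long_rest [(0.64, [0.67, -0.195, 0.001])]
short_rest [(0.69, [0.655, 0.222, 0.0])]
parts_tray [(0.91, [0.658, -0.008, 0.005])]
eye_loupe [(0.77, [0.471, -0.318, 0.007])]
{'time': 0.9, 'joint_positions': array([-1.39705603e+00,  8.71622155e-02,  1.37068281e+00, -2.78698790e-05,
        1.68364106e+00, -1.03101450e-01]), 'qvel': array([-2.81391744e-05, -2.77183745e-04, -2.61657724e-05, -8.45054235e-04,
       -8.91138642e-04, -8.39980857e-04]), 'joint_torque': array([ 7.74356558e-04, -3.40031970e+01, -3.02598882e+01,  7.17829331e-02,
        2.36271985e-02, -2.18254394e-05]), 'tool_pos': array([ 0.15031399, -0.52904799,  0.40473528]), 'ee_rot': array([3.14148950e+00, 3.85135400e-05, 2.76838603e-01]), 'wrist_force': array([ 0.77062716, -0.98331945,  0.23343475]), 'wrist_torque': array([0.02425762, 0.00375702, 0.03932392]), 'finger_force': 0.0, 'width': 0.09362116754426492}
```

View pics/scene0.png

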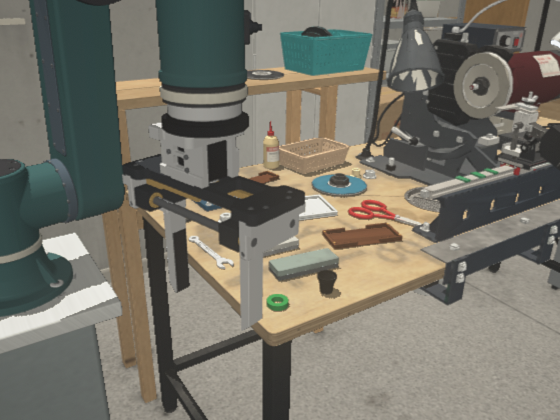

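View pics/side0.png

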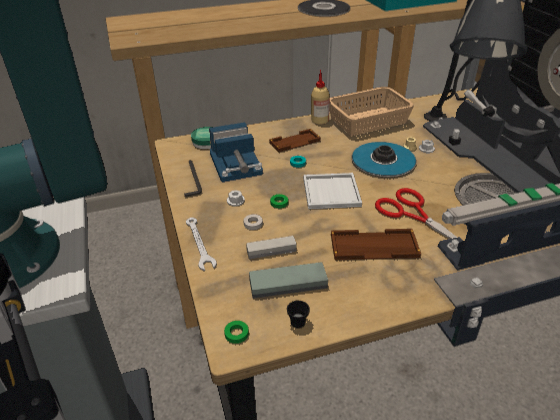

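The side view shows the row clearly: loupe (298,315), big stone (288,279), slim stone (271,247), steel spacer (253,222) and nut (235,197). The rings at (237,332), (280,201) and (298,161) are green or turquoise, so they are decoys. The rests are at (375,244) and (295,140), the tray at (332,190). Next I move above the row for a wrist view.

play_rows(translation=[[1,-0.61,0],[1,-0.61,0],[1,-0.61,0],[1,-0.61,0],[1,-0.61,0],[1,-0.61,0],[1,-0.61,0],[1,-0.61,0]], twist=[[0,0,0],[0,0,0],[0,0,0],[0,0,0],[0,0,0],[0,0,0],[0,0,0],[0,0,0]], gripper=[1,1,1,1,1,1,1,1])

```text
time: 1.7
tool_pos: [0.4057, -0.2521, 0.405]
ee_rot: [3.141, -0.001, 0.277]
wrist_force: [1.1, 0.0, 0.6]
width: 0.0938
finger_force: 0.0
```

play_rows(translation=[[1,-0.61,0],[1,-0.61,0],[1,-0.61,0],[0,0,0],[0,0,0],[0,0,0],[0,0,0],[0,0,0]], twist=[[0,0,0],[0,0,0],[0,0,0],[0,0,0.92],[0,0,0.92],[0,0,0.92],[0,0,0],[0,0,0]], gripper=[1,1,1,1,1,1,1,1])

```text
time: 2.5
tool_pos: [0.5002, -0.1507, 0.4047]
ee_rot: [3.141, -0.0, 0.003]
wrist_force: [-0.6, 1.1, -0.0]
width: 0.0941
finger_force: 0.0
```

```bash
cat > h.py <<'E'
from bench import robot
import cv2, numpy as np
def cam(c):
    m=robot.camera_model(c); R=cv2.Rodrigues(np.array(m["rvec"]))[0]; return np.array(m["camera_matrix"]),R,np.array(m["tvec"]).ravel()
def px2w(px,z,M):            # wrist fisheye pixels -> world points on plane z
    K,R,t=M; px=np.asarray(px,float).reshape(-1,2)
    d=(px-K[:2,2])/[K[0,0],K[1,1]]; th=np.linalg.norm(d,axis=1,keepdims=True)
    ray=np.hstack([d/np.maximum(th,1e-9)*np.sin(th),np.cos(th)])@R
    C=-R.T@t; s=(z-C[2])/ray[:,2]; return (C+ray*s[:,None])[:,:2]
def w2px(P,M):
    K,R,t=M; c=np.asarray(P,float).reshape(-1,3)@R.T+t
    r=np.linalg.norm(c[:,:2],axis=1,keepdims=True); th=np.arctan2(r,c[:,2:])
    return c[:,:2]/np.maximum(r,1e-9)*th*[K[0,0],K[1,1]]+K[:2,2]
def obs():
    o=robot.get_obs(); print("t",round(o["time"],2),"pos",o["tool_pos"].round(4),"rpy",o["ee_rot"].round(4),"F",o["wrist_force"].round(1),"w",round(o["width"],4),round(o["finger_force"],1)); return o
def ortho(im,M,x0,x1,y0,y1,z,s=0.001):  # top view on plane z: up=+x, left=+y
    xs=np.arange(x1,x0,-s); ys=np.arange(y1,y0,-s); X,Y=np.meshgrid(xs,ys,indexing="ij")
    p=w2px(np.stack([X,Y,X*0+z],-1),M).reshape(*X.shape,2).astype(np.float32)
    return cv2.remap(im,p[...,0],p[...,1],cv2.INTER_LINEAR)
E
python3 - <<'E'
from h import *
obs(); M=cam("wrist"); im=robot.snapshot("wrist")
cv2.imwrite("pics/w1.png",im[:,:,::-1]); np.savez("w1.npz",im=im,K=M[0],R=M[1],t=M[2])
print(M[0],(-M[1].T@M[2]).round(3),M[1].round(2))
for n in "big_stone slim_stone spacer flange_nut long_rest short_rest parts_tray".split():
    print(n,[(round(d["score"],2),[round(float(v),3) for v in d["centre"]]) for d in robot.spot_point(n,"wrist")[:4]])
E
```

```text
t 2.5 pos [ 0.5002 -0.1507  0.4047] rpy [ 3.1415e+00 -1.0000e-04  2.6000e-03] F [-0.6  1.1 -0. ] w 0.0941 0.0
[[325.1922621    0.         284.80752239]
 [  0.         325.1922621  209.53255023]
 [  0.           0.           1.        ]] [ 0.577 -0.15   0.385] [[ 0.   -1.   -0.  ]
 [-0.97 -0.    0.26]
 [-0.26  0.   -0.97]]
big_stone [(0.85, [0.485, -0.236, -0.001])]
slim_stone [(0.96, [0.479, -0.15, -0.001])]
spacer [(0.95, [0.535, -0.01, -0.003]), (0.78, [0.471, -0.052, -0.001]), (0.71, [0.628, 0.126, 0.004])]
flange_nut [(0.58, [0.459, 0.028, -0.0])]
long_rest [(0.63, [0.666, -0.195, -0.0])]
short_rest [(0.59, [0.653, 0.22, -0.003])]
parts_tray [(0.71, [0.66, -0.006, 0.002])]
```

View pics/w1.png

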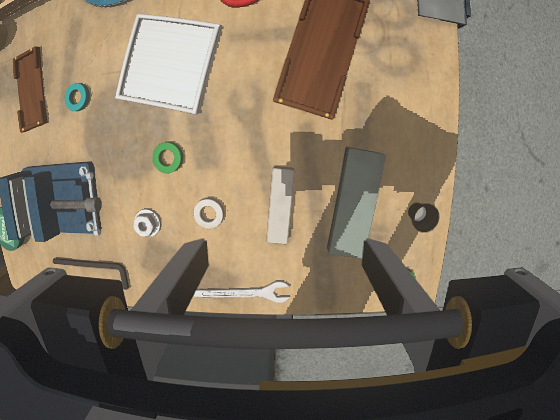

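The wrist view shows all the parts: nut (147,222), steel ring (209,212), slim stone (280,205), big stone (357,203), tray (168,63), long rest (322,55), short rest (30,90). I rectify it to get the outlines.

```bash
python3 - <<'E'
from h import *
d=np.load("w1.npz"); M=(d["K"],d["R"],d["t"]); im=d["im"]
a=ortho(im,M,0.40,0.76,-0.29,0.06,0.021,0.0006)
b=ortho(im,M,0.56,0.76,-0.27,0.28,0.012,0.0007)
cv2.imwrite("pics/o1.png",a[:,:,::-1]); cv2.imwrite("pics/o2.png",b[:,:,::-1]); print(a.shape,b.shape)
E
```

```text
(600, 584, 3) (286, 786, 3)
```

View pics/o1.png

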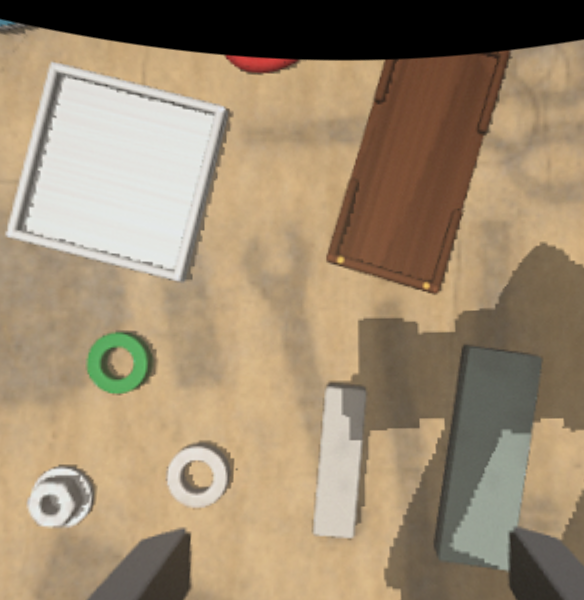

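View pics/o2.png

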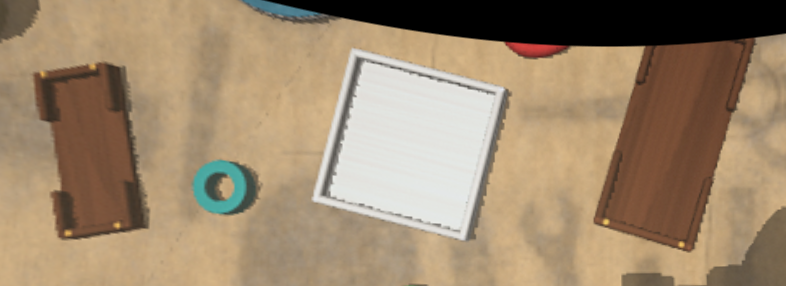

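Measured poses, with yaw as the long axis against world x:

| Thing | x | y | yaw |
|---|---|---|---|
| big stone | 0.485 | -0.235 | -0.127 |
| slim stone | 0.481 | -0.147 | -0.086 |
| long rest | 0.670 | -0.194 | -0.28 |
| short rest | 0.654 | 0.221 | +0.145 |
| tray | 0.658 | -0.007 | not needed |

The measured sizes match the given ones. I go for the big stone.

play_rows(translation=[[-0.13,0.7,0],[-0.13,0.7,0],[-0.13,0.7,0],[0,0,0],[0,0,0],[0,0,1],[0,0,1],[0,0,1]], twist=[[0,0,0],[0,0,0],[0,0,0],[0,0,0.65],[0,0,0.65],[0,0,0],[0,0,0],[0,0,0]], gripper=[0.5,0.5,0.5,0.5,0.5,0.5,0.5,0.5])

```text
time: 3.7
tool_pos: [0.4846, -0.2348, 0.2839]
ee_rot: [3.141, -0.002, -0.129]
wrist_force: [-0.1, -1.2, 0.4]
width: 0.0705
finger_force: 0.0
```

```bash
python3 - <<'E'
from h import *
obs(); M=cam("wrist"); im=robot.snapshot("wrist")
cv2.imwrite("pics/w2.png",im[:,:,::-1])
for n in ["big_stone","slim_stone"]:
    print(n,[(round(d["score"],2),[round(float(v),3) for v in d["centre"]]) for d in robot.spot_point(n,"wrist")[:3]])
E
```

```text
t 3.7 pos [ 0.4846 -0.2348  0.2839] rpy [ 3.1408e+00 -1.6000e-03 -1.2920e-01] F [-0.1 -1.2  0.4] w 0.0705 0.0
big_stone [(0.56, [0.484, -0.235, 0.002])]
slim_stone [(0.59, [0.479, -0.152, -0.001])]
```

View pics/w2.png

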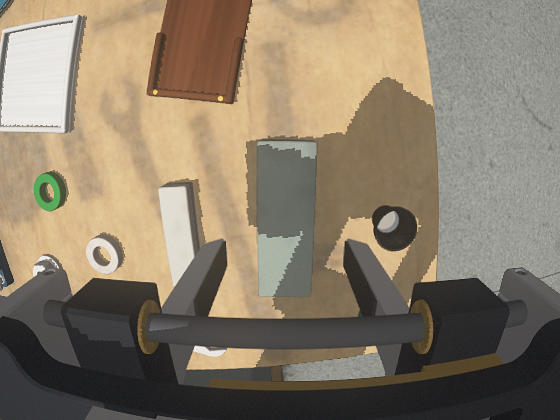

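The stone lies centred and parallel between the fingers, spanning about (258..315, 140..296). I descend and grip.

play_rows(translation=[[0,0,0.8],[0,0,0.7],[0,0,0.35],[0,0,0.12],[0,0,0],[0,0,0],[0,0,0],[0,0,0]], twist=[[0,0,0],[0,0,0],[0,0,0],[0,0,0],[0,0,0],[0,0,0],[0,0,0],[0,0,0]], gripper=[0.5,0.5,0.5,0.5,0.5,-1,-1,-1])

```text
time: 4.65
tool_pos: [0.4851, -0.2349, 0.2072]
ee_rot: [3.141, -0.002, -0.129]
wrist_force: [-0.1, 0.3, -0.1]
width: 0.0497
finger_force: 0.0
```

play_rows(translation=[[0,0,0],[0,0,0],[0,0,0]], twist=[[0,0,0],[0,0,0],[0,0,0]], gripper=[-1,-1,-1])

```text
time: 4.95
tool_pos: [0.4849, -0.235, 0.2068]
ee_rot: [3.14, -0.001, -0.129]
wrist_force: [0.0, -0.2, 4.0]
width: 0.0449
finger_force: 30.0
```

play_rows(translation=[[0,0,-0.5],[0,0,-1],[0.89,-0.32,0],[0.89,-0.32,0],[0.89,-0.32,0],[0.89,-0.32,0],[0.89,-0.32,0],[0,0,0]], twist=[[0,0,0],[0,0,0],[0,0,0],[0,0,0],[0,0,0],[0,0,0],[0,0,0],[0,0,0.75]], gripper=[-1,-1,-1,-1,-1,-1,-1,-1])

```text
time: 5.75
tool_pos: [0.6725, -0.192, 0.2614]
ee_rot: [-3.139, 0.003, -0.203]
wrist_force: [-0.9, -0.0, -4.5]
width: 0.0444
finger_force: 29.9
```

play_rows(translation=[[0,0,0],[0,0,0],[0,0,0]], twist=[[0,0,0.75],[0,0,0],[0,0,0]], gripper=[-1,-1,-1])

```text
time: 6.05
tool_pos: [0.6691, -0.194, 0.264]
ee_rot: [-3.141, 0.003, -0.278]
wrist_force: [0.3, -0.1, -3.6]
width: 0.0447
finger_force: 29.9
```

```bash
python3 - <<'E'
from h import *
obs(); M=cam("wrist"); im=robot.snapshot("wrist")
cv2.imwrite("pics/w3.png",im[:,:,::-1])
for n in ["big_stone","long_rest"]:
    print(n,[(round(d["score"],2),[round(float(v),3) for v in d["centre"]]) for d in robot.spot_point(n,"wrist")[:3]])
E
```

```text
t 6.05 pos [ 0.6691 -0.194   0.264 ] rpy [-3.1411  0.0033 -0.2776] F [ 0.3 -0.1 -3.6] w 0.0447 29.9
big_stone [(0.89, [0.666, -0.193, 0.056])]
long_rest []
```

View pics/w3.png

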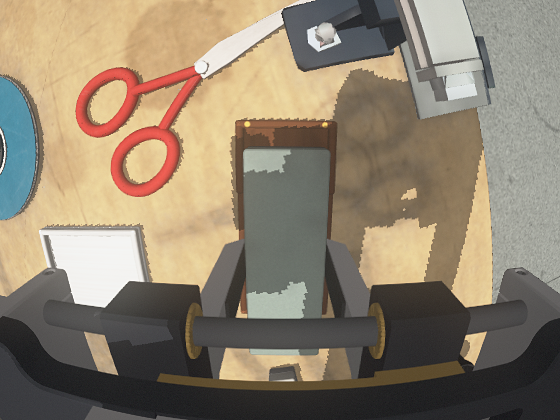

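```bash
python3 - <<'E'
from h import *
M=cam("wrist"); o=robot.get_obs()
y=-0.28; B=np.array([[np.cos(y),np.sin(y)],[np.sin(y),-np.cos(y)]]) # rows tool x, tool y
for px,z in [([(236,122),(336,121)],.012),([(244,149),(329,148),(322,354),(247,354)],.079)]:
    print(((px2w(px,z,M)-o["tool_pos"][:2])@B.T).round(4))
E
```

```text
[[ 0.0784 -0.0366]
 [ 0.0793  0.0349]]
[[ 0.0638 -0.0226]
 [ 0.0644  0.0211]
 [-0.0664  0.023 ]
 [-0.0666 -0.0262]]
```

Stone and rest agree to within 1 mm. I lower gently.

play_rows(translation=[[0,0,0.5],[0,0,0.4],[0,0,0.22],[0,0,0.1],[0,0,0],[0,0,0],[0,0,0]], twist=[[0,0,0],[0,0,0],[0,0,0],[0,0,0],[0,0,0],[0,0,0],[0,0,0]], gripper=[-1,-1,-1,-1,-1,-1,-1])

```text
time: 6.9
tool_pos: [0.6698, -0.1943, 0.2183]
ee_rot: [3.141, -0.002, -0.279]
wrist_force: [-0.5, 0.7, -4.1]
width: 0.0448
finger_force: 29.9
```

play_rows(translation=[[0,0,0.1],[0,0,0.05],[0,0,0],[0,0,0]], twist=[[0,0,0],[0,0,0],[0,0,0],[0,0,0]], gripper=[-1,-1,-1,-1])

```text
time: 7.3
tool_pos: [0.6694, -0.1941, 0.211]
ee_rot: [3.142, 0.0, -0.279]
wrist_force: [-0.5, -0.0, -4.2]
width: 0.0446
finger_force: 29.9
```

play_rows(translation=[[0,0,0.03],[0,0,0],[0,0,0]], twist=[[0,0,0],[0,0,0],[0,0,0]], gripper=[-1,-1,-1])

```text
time: 7.6
tool_pos: [0.6694, -0.1941, 0.2109]
ee_rot: [3.141, -0.0, -0.279]
wrist_force: [-2.6, 1.0, 2.1]
width: 0.0447
finger_force: 29.9
```

play_rows(translation=[[0,0,0],[0,0,0],[0,0,0],[0,0,-0.25],[0,0,-1],[0,0,-0.75]], twist=[[0,0,0],[0,0,0],[0,0,0],[0,0,0],[0,0,0],[0,0,0]], gripper=[0.3,0.3,0.3,0.3,0.3,0.3])

```text
time: 8.2
tool_pos: [0.6695, -0.1942, 0.2918]
ee_rot: [3.141, -0.001, -0.279]
wrist_force: [0.6, 0.2, 0.5]
width: 0.0616
finger_force: 0.0
```

play_rows(translation=[[-0.97,0.04,0],[-0.97,0.04,0],[-0.97,0.04,0],[-0.97,0.04,0],[-0.97,0.04,0],[0,0,0],[0,0,0],[0,0,0]], twist=[[0,0,0],[0,0,0],[0,0,0],[0,0,0],[0,0,0],[0,0,-0.97],[0,0,-0.97],[0,0,0]], gripper=[0.28,0.28,0.28,0.28,0.28,0.28,0.28,0.28])

```text
time: 9.0
tool_pos: [0.4805, -0.1483, 0.291]
ee_rot: [3.141, -0.002, -0.086]
wrist_force: [0.1, -1.0, 0.1]
width: 0.06
finger_force: 0.0
```

```bash
python3 - <<'E'
from h import *
obs(); M=cam("wrist"); im=robot.snapshot("wrist")
cv2.imwrite("pics/w4.png",im[:,:,::-1])
for n in ["big_stone","slim_stone","spacer","flange_nut"]:
    print(n,[(round(d["score"],2),[round(float(v),3) for v in d["centre"]]) for d in robot.spot_point(n,"wrist")[:3]])
E
```

```text
t 9.0 pos [ 0.4805 -0.1483  0.291 ] rpy [ 3.1409e+00 -2.0000e-03 -8.5500e-02] F [ 0.1 -1.   0.1] w 0.06 0.0
big_stone [(0.16, [0.474, -0.318, 0.002])]
slim_stone [(0.76, [0.481, -0.15, -0.002])]
spacer [(0.94, [0.47, -0.051, -0.001]), (0.88, [0.626, 0.127, 0.002]), (0.63, [0.535, -0.011, -0.003])]
flange_nut [(0.92, [0.453, 0.032, 0.002])]
```

View pics/w4.png

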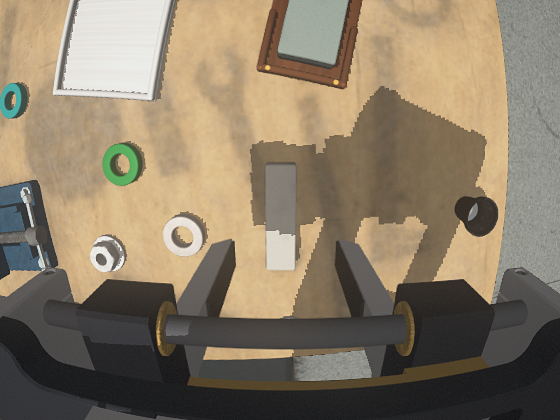

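The big stone lies inside its rim (top right of the picture). The slim stone sits between the fingers at about (281,216), parallel to them. I descend and grip.

play_rows(translation=[[0,-0.04,1],[0,0,0.7],[0,0,0.35],[0,0,0.1],[0,0,0],[0,0,0],[0,0,0],[0,0,0]], twist=[[0,0,0],[0,0,0],[0,0,0],[0,0,0],[0,0,0],[0,0,0],[0,0,0],[0,0,0]], gripper=[0.28,0.28,0.28,0.28,0.28,-1,-1,-1])

```text
time: 10.05
tool_pos: [0.4813, -0.147, 0.2051]
ee_rot: [3.141, -0.002, -0.085]
wrist_force: [-0.1, 0.4, -0.8]
width: 0.0395
finger_force: 0.0
```

play_rows(translation=[[0,0,0],[0,0,0],[0,0,0],[0,0,0]], twist=[[0,0,0],[0,0,0],[0,0,0],[0,0,0]], gripper=[-1,-1,-1,-1])

```text
time: 10.45
tool_pos: [0.481, -0.1466, 0.2044]
ee_rot: [-3.141, -0.001, -0.085]
wrist_force: [-0.2, 0.5, 2.6]
width: 0.025
finger_force: 30.0
```

play_rows(translation=[[0,0,-0.5],[0,0,-1],[0,0,-1],[0.35,-0.95,0],[0.35,-0.95,0],[0.35,-0.95,0],[0.35,-0.95,0],[0.35,-0.95,0]], twist=[[0,0,0],[0,0,0],[0,0,0],[0,0,0],[0,0,0],[0,0,0],[0,0,0],[0,0,0]], gripper=[-1,-1,-1,-1,-1,-1,-1,-1])

```text
time: 11.25
tool_pos: [0.5671, 0.0379, 0.3031]
ee_rot: [3.141, 0.001, -0.085]
wrist_force: [-0.5, -0.2, -0.4]
width: 0.0247
finger_force: 30.0
```

play_rows(translation=[[0.35,-0.95,0],[0.35,-0.95,0],[0.35,-0.95,0],[0,0,0],[0,0,0],[0,0,0],[0,0,0],[0,0,0]], twist=[[0,0,0],[0,0,0],[0,0,0],[0,0,-0.77],[0,0,-0.77],[0,0,-0.77],[0,0,0],[0,0,0]], gripper=[-1,-1,-1,-1,-1,-1,-1,-1])

```text
time: 12.05
tool_pos: [0.6183, 0.1464, 0.3031]
ee_rot: [3.141, 0.001, 0.144]
wrist_force: [0.3, -0.1, 0.2]
width: 0.0245
finger_force: 30.0
```

```bash
python3 - <<'E'
from h import *
obs(); M=cam("wrist"); im=robot.snapshot("wrist")
cv2.imwrite("pics/w5.png",im[:,:,::-1])
for n in ["slim_stone","short_rest"]:
    print(n,[(round(d["score"],2),[round(float(v),3) for v in d["centre"]]) for d in robot.spot_point(n,"wrist")[:3]])
E
```

```text
t 12.05 pos [0.6183 0.1464 0.3031] rpy [3.1412e+00 1.1000e-03 1.4410e-01] F [ 0.3 -0.1  0.2] w 0.0245 30.0
slim_stone [(0.66, [0.615, 0.14, 0.099])]
short_rest [(0.88, [0.654, 0.221, -0.002])]
```

View pics/w5.png

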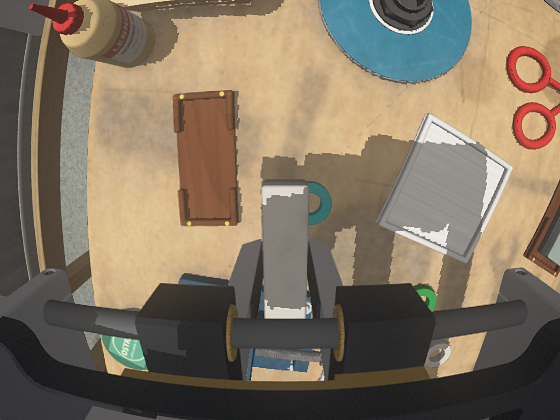

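Short rest at (207,158), bottle at (110,35) beyond it and out of the way. Two more rows are needed to get above the rest.

play_rows(translation=[[0.57,-0.86,0],[0.57,-0.86,0],[0,0,0.6],[0,0,0.6],[0,0,0],[0,0,0]], twist=[[0,0,0],[0,0,0],[0,0,0],[0,0,0],[0,0,0],[0,0,0]], gripper=[-1,-1,-1,-1,-1,-1])

```text
time: 12.8
tool_pos: [0.6534, 0.2211, 0.2554]
ee_rot: [3.141, 0.002, 0.145]
wrist_force: [0.2, 0.5, 0.0]
width: 0.025
finger_force: 30.0
```

```bash
python3 - <<'E'
from h import *
obs(); M=cam("wrist"); im=robot.snapshot("wrist")
cv2.imwrite("pics/w6.png",im[:,:,::-1])
E
```

```text
t 12.8 pos [0.6534 0.2211 0.2554] rpy [3.1413e+00 1.5000e-03 1.4520e-01] F [0.2 0.5 0. ] w 0.025 30.0
```

View pics/w6.png

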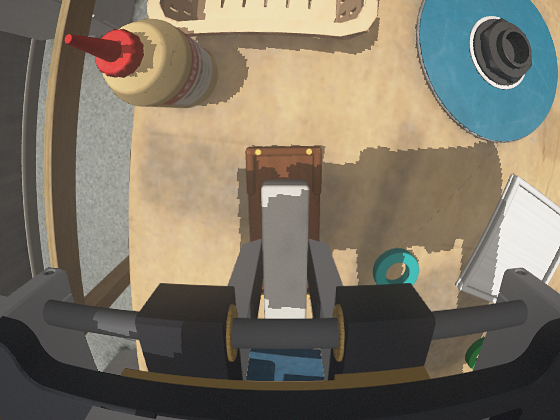

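```bash
python3 - <<'E'
from h import *
M=cam("wrist"); o=robot.get_obs()
y=0.145; B=np.array([[np.cos(y),np.sin(y)],[np.sin(y),-np.cos(y)]])
for px,z in [([(247,148),(322,148)],.012),([(263,183),(308,184),(304,319),(266,319)],.071)]:
    print(((px2w(px,z,M)-o["tool_pos"][:2])@B.T).round(4))
E
```

```text
[[ 0.0611 -0.0271]
 [ 0.0611  0.0249]]
[[ 0.0469 -0.0122]
 [ 0.0464  0.0112]
 [-0.0362  0.0109]
 [-0.0362 -0.0122]]
```

play_rows(translation=[[0,0,0.5],[0,0,0.4],[0,0,0.1],[0,0,0.05],[0,0,0],[0,0,0],[0,0,0]], twist=[[0,0,0],[0,0,0],[0,0,0],[0,0,0],[0,0,0],[0,0,0],[0,0,0]], gripper=[-1,-1,-1,-1,-1,-1,-1])

```text
time: 13.55
tool_pos: [0.6537, 0.2214, 0.2149]
ee_rot: [-3.142, -0.002, 0.146]
wrist_force: [-0.4, 0.1, -1.2]
width: 0.0247
finger_force: 30.0
```

play_rows(translation=[[0,0,0.1],[0,0,0.03],[0,0,0],[0,0,0]], twist=[[0,0,0],[0,0,0],[0,0,0],[0,0,0]], gripper=[-1,-1,-1,-1])

```text
time: 13.95
tool_pos: [0.6534, 0.2213, 0.2085]
ee_rot: [3.141, 0.0, 0.146]
wrist_force: [0.8, 0.0, -0.6]
width: 0.0247
finger_force: 30.0
```

play_rows(translation=[[0,0,0.02],[0,0,0],[0,0,0]], twist=[[0,0,0],[0,0,0],[0,0,0]], gripper=[-1,-1,-1])

```text
time: 14.25
tool_pos: [0.6534, 0.2213, 0.2084]
ee_rot: [3.142, -0.0, 0.146]
wrist_force: [-0.9, -0.8, 2.0]
width: 0.0247
finger_force: 30.0
```

play_rows(translation=[[0,0,0],[0,0,0],[0,0,0],[0,0,-0.25],[0,0,-1],[0,0,-1],[0,0,-0.75]], twist=[[0,0,0],[0,0,0],[0,0,0],[0,0,0],[0,0,0],[0,0,0],[0,0,0]], gripper=[0.1,0.1,0.1,0.1,0.1,0.1,0.1])

```text
time: 14.95
tool_pos: [0.6536, 0.2214, 0.3318]
ee_rot: [-3.141, -0.004, 0.146]
wrist_force: [0.6, 0.4, -0.7]
width: 0.0522
finger_force: 0.0
```

play_rows(translation=[[-0.79,0.87,0],[-0.79,0.87,0],[-0.79,0.87,0],[-0.79,0.87,0],[-0.79,0.87,0],[-0.79,0.87,0],[-0.79,0.87,0],[0,0,0]], twist=[[0,0,0],[0,0,0],[0,0,0],[0,0,0],[0,0,0],[0,0,0],[0,0,0],[0,0,0.73]], gripper=[0.2,0.2,0.2,0.2,0.2,0.2,0.2,0.2])

```text
time: 15.75
tool_pos: [0.4676, -0.0553, 0.3289]
ee_rot: [3.139, -0.0, 0.065]
wrist_force: [-0.0, 0.8, 0.5]
width: 0.0564
finger_force: 0.0
```

play_rows(translation=[[0,0,1],[0,0,0],[0,0,0]], twist=[[0,0,0.73],[0,0,0],[0,0,0]], gripper=[0.2,0.2,0.2])

```text
time: 16.05
tool_pos: [0.4698, -0.0518, 0.288]
ee_rot: [-3.141, 0.001, 0.001]
wrist_force: [-0.1, 0.3, -0.5]
width: 0.0564
finger_force: 0.0
```

```bash
python3 - <<'E'
from h import *
o=obs(); M=cam("wrist"); im=robot.snapshot("wrist")
cv2.imwrite("pics/w7.png",im[:,:,::-1]); np.savez("w7.npz",im=im,K=M[0],R=M[1],t=M[2])
for n in ["spacer","flange_nut","slim_stone","parts_tray"]:
    print(n,[(round(d["score"],2),[round(float(v),3) for v in d["centre"]]) for d in robot.spot_point(n,"wrist")[:3]])
E
```

```text
t 16.05 pos [ 0.4698 -0.0518  0.288 ] rpy [-3.1413e+00  1.4000e-03  1.4000e-03] F [-0.1  0.3 -0.5] w 0.0564 0.0
spacer [(0.68, [0.469, -0.054, -0.004]), (0.66, [0.534, -0.008, -0.004]), (0.63, [0.626, 0.129, 0.004])]
flange_nut [(0.62, [0.455, 0.031, 0.001])]
slim_stone [(0.71, [0.654, 0.217, 0.003])]
parts_tray []
```

View pics/w7.png

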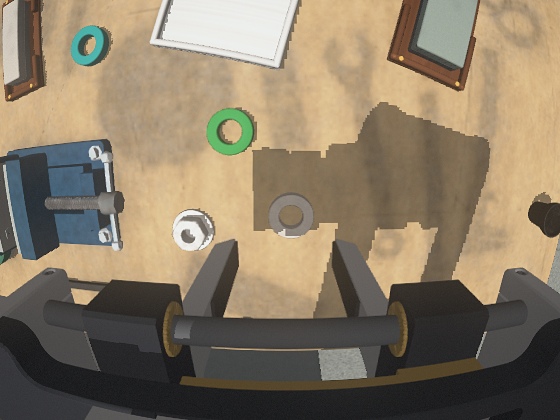

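Slim stone is in its rest (18,50). The steel ring is at about (291,215) and the nut top at about (190,231).

```bash
python3 - <<'E'
from h import *
d=np.load("w7.npz"); M=(d["K"],d["R"],d["t"])
print("spacer",px2w([(291,214.5),(269,214.5),(314,214.5)],.011,M).round(4))
print("nut top",px2w([(190,232)],.019,M).round(4),"flange",px2w([(193.5,229.5)],.005,M).round(4))
E
```

```text
spacer [[ 0.4731 -0.0556]
 [ 0.473  -0.0375]
 [ 0.4731 -0.0746]]
nut top [[0.4599 0.0286]] flange [[0.4574 0.0295]]
```

play_rows(translation=[[0.04,0.08,1],[0,0,0.7],[0,0,0.33],[0,0,0.1],[0,0,0],[0,0,0],[0,0,0],[0,0,0]], twist=[[0,0,0],[0,0,0],[0,0,0],[0,0,0],[0,0,0],[0,0,0],[0,0,0],[0,0,0]], gripper=[0.2,0.2,0.2,0.2,0.2,-1,-1,-1])

```text
time: 17.1
tool_pos: [0.4721, -0.0552, 0.2039]
ee_rot: [3.141, -0.003, -0.0]
wrist_force: [-0.2, -0.2, 3.3]
width: 0.0359
finger_force: 30.3
```

play_rows(translation=[[0,0,0],[0,0,0],[0,0,0]], twist=[[0,0,0],[0,0,0],[0,0,0]], gripper=[-1,-1,-1])

```text
time: 17.4
tool_pos: [0.4722, -0.0552, 0.2039]
ee_rot: [3.141, -0.002, -0.0]
wrist_force: [0.1, -0.5, 5.8]
width: 0.0356
finger_force: 30.1
```

Width reads 35.6 mm against a 38 mm ring, so I look before lifting.

```bash
python3 - <<'E'
from h import *
im=robot.snapshot("wrist"); s=robot.snapshot("side")
a=cv2.resize(im[140:320,190:380],None,fx=2.1,fy=2.1,interpolation=cv2.INTER_CUBIC)
K,R,t=cam("side"); p=K@(R@np.array([.472,-.055,.01])+t); u,v=(p[:2]/p[2]).astype(int); print(u,v)
b=cv2.resize(s[v-35:v+35,u-37:u+37],(399,378),interpolation=cv2.INTER_CUBIC)
cv2.imwrite("pics/w8.png",np.hstack([a[:378,:399],b])[:,:,::-1])
E
```

```text
253 219
```

View pics/w8.png

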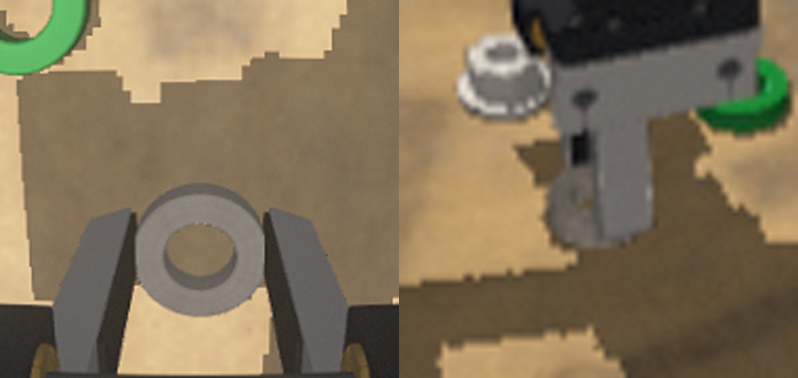

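```bash
python3 - <<'E'
from h import *
M=cam("wrist"); o=robot.get_obs(); f=lambda u,v:(190+u/2.1,140+v/2.1)
# top face outline: left,right,top,bottom ; bore l,r,t,b
print((px2w([f(135,250),f(266,250),f(200,193),f(200,316),f(163,250),f(237,250),f(200,222),f(200,280)],.011,M)-o["tool_pos"][:2]).round(4))
print(w2px([[.4722,-.0552,.011],[.4722+.008,-.0552+.0178,.005],[.4722-.008,-.0552+.0178,.005]],M).round(1),f(200,254))
E
```

```text
[[ 0.0011  0.0186]
 [ 0.0011 -0.0176]
 [ 0.0178  0.0007]
 [-0.0197  0.0006]
 [ 0.0011  0.0109]
 [ 0.0011 -0.0096]
 [ 0.0095  0.0006]
 [-0.0081  0.0006]]
[[286.3 260.8]
 [256.1 244.2]
 [256.9 268.6]] (285.23809523809524, 260.95238095238096)
```

The ring is centred between the pads and lies flat. I carry it to the tray.

play_rows(translation=[[0,0,-0.5],[0,0,-0.75],[0.93,-0.24,0],[0.93,-0.24,0],[0.93,-0.24,0],[0.93,-0.24,0],[0.93,-0.24,0],[0,0,0]], twist=[[0,0,0],[0,0,0],[0,0,0],[0,0,0],[0,0,0],[0,0,0],[0,0,0],[0,0,0]], gripper=[-1,-1,-1,-1,-1,-1,-1,-1])

```text
time: 18.3
tool_pos: [0.6604, -0.0059, 0.2499]
ee_rot: [-3.141, 0.001, 0.001]
wrist_force: [-0.2, -0.2, -0.5]
width: 0.0357
finger_force: 30.0
```

play_rows(translation=[[0,0,0],[0,0,0]], twist=[[0,0,0],[0,0,0]], gripper=[-1,-1])

```text
time: 18.5
tool_pos: [0.6567, -0.0073, 0.252]
ee_rot: [-3.142, 0.002, -0.0]
wrist_force: [0.2, -0.3, 0.0]
width: 0.0354
finger_force: 30.0
```

```bash
python3 - <<'E'
from h import *
o=obs(); M=cam("wrist"); im=robot.snapshot("wrist")
cv2.imwrite("pics/w9.png",im[:,:,::-1])
K,R,t=M
g=(im.min(2)>150).astype(np.uint8)
a=ortho(im,M,0.58,0.74,-0.09,0.08,0.012,0.0005)
cv2.imwrite("pics/o9.png",np.hstack([cv2.resize(a,(340,320)),cv2.resize(im[100:340,140:440],(400,320))])[:,:,::-1])
for n in ["spacer","parts_tray"]:
    print(n,[(round(d["score"],2),[round(float(v),3) for v in d["centre"]]) for d in robot.spot_point(n,"wrist")[:3]])
E
```

```text
t 18.5 pos [ 0.6567 -0.0073  0.252 ] rpy [-3.1416e+00  1.9000e-03 -5.0000e-04] F [ 0.2 -0.3  0. ] w 0.0354 30.0
spacer [(0.97, [0.539, -0.008, -0.003]), (0.91, [0.626, 0.126, 0.003]), (0.55, [0.652, -0.006, 0.047])]
parts_tray [(0.69, [0.656, -0.003, 0.003])]
```

View pics/o9.png

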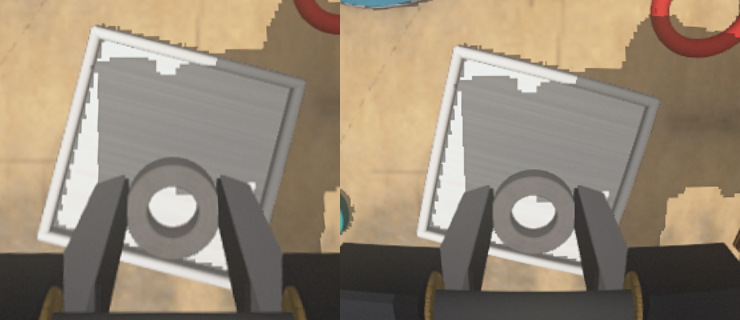

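play_rows(translation=[[0.05,-0.02,0.5],[0,0,0.3],[0,0,0.14],[0,0,0.05],[0,0,0],[0,0,0],[0,0,0]], twist=[[0,0,0],[0,0,0],[0,0,0],[0,0,0],[0,0,0],[0,0,0],[0,0,0]], gripper=[-1,-1,-1,-1,-1,-1,-1])

```text
time: 19.35
tool_pos: [0.6599, -0.0064, 0.2139]
ee_rot: [3.141, -0.001, -0.0]
wrist_force: [-0.8, -0.1, -1.1]
width: 0.0357
finger_force: 30.0
```

play_rows(translation=[[0,0,0.1],[0,0,0.03],[0,0,0],[0,0,0]], twist=[[0,0,0],[0,0,0],[0,0,0],[0,0,0]], gripper=[-1,-1,-1,-1])

```text
time: 19.75
tool_pos: [0.6596, -0.0063, 0.208]
ee_rot: [3.142, -0.0, -0.0]
wrist_force: [-0.8, 0.5, 1.7]
width: 0.0355
finger_force: 30.0
```

play_rows(translation=[[0,0,0.02],[0,0,0],[0,0,0]], twist=[[0,0,0],[0,0,0],[0,0,0]], gripper=[-1,-1,-1])

```text
time: 20.05
tool_pos: [0.6596, -0.0063, 0.208]
ee_rot: [3.141, -0.0, -0.0]
wrist_force: [-2.6, 0.4, 5.7]
width: 0.0355
finger_force: 30.1
```

play_rows(translation=[[0,0,0],[0,0,0],[0,0,0],[0,0,-0.25],[0,0,-1],[0,0,-0.75],[0,0,0],[0,0,0]], twist=[[0,0,0],[0,0,0],[0,0,0],[0,0,0],[0,0,0],[0,0,0],[0,0,0],[0,0,0]], gripper=[0.1,0.1,0.1,0.1,0.1,0.1,0.1,0.1])

```text
time: 20.85
tool_pos: [0.6598, -0.0063, 0.2884]
ee_rot: [3.141, -0.003, -0.0]
wrist_force: [0.7, 0.1, -0.6]
width: 0.052
finger_force: 0.0
```

```bash
python3 - <<'E'
from h import *
o=obs(); M=cam("wrist"); im=robot.snapshot("wrist"); np.savez("w10.npz",im=im,K=M[0],R=M[1],t=M[2])
cv2.imwrite("pics/w10.png",im[:,:,::-1])
x,y=o["tool_pos"][:2]
a=ortho(im,M,x-.04,x+.04,y-.04,y+.04,0.015,0.00025); g=cv2.medianBlur(cv2.cvtColor(a,cv2.COLOR_RGB2GRAY),5)
for r0,r1 in [(68,82),(30,50)]:
    c=cv2.HoughCircles(g,cv2.HOUGH_GRADIENT_ALT,1,20,param1=100,param2=0.6,minRadius=r0,maxRadius=r1)
    if c is not None: 
        for u,v,r in c.reshape(-1,c.shape[-1])[:3,:3]: print("dx dy r mm",(160-v)*.25,(160-u)*.25,r*.25)
for n in ["spacer","flange_nut"]:
    print(n,[(round(d["score"],2),[round(float(v),3) for v in d["centre"]]) for d in robot.spot_point(n,"wrist")[:3]])
E
```

```text
t 20.85 pos [ 0.6598 -0.0063  0.2884] rpy [ 3.1412e+00 -2.6000e-03 -2.0000e-04] F [ 0.7  0.1 -0.6] w 0.052 0.0
dx dy r mm -1.0 0.5 18.963701
dx dy r mm -1.0 1.0 9.982254
spacer [(0.81, [0.628, 0.128, 0.005]), (0.59, [0.656, -0.008, 0.004]), (0.54, [0.536, -0.006, -0.002])]
flange_nut [(0.64, [0.454, 0.031, 0.0])]
```

play_rows(translation=[[-0.84,-0.15,0],[-0.84,-0.15,0],[-0.84,-0.15,0],[-0.84,-0.15,0],[-0.84,-0.15,0],[-0.84,-0.15,0],[0,0,0],[0,0,0]], twist=[[0,0,0],[0,0,0],[0,0,0],[0,0,0],[0,0,0],[0,0,0],[0,0,0],[0,0,0]], gripper=[0.1,0.1,0.1,0.1,0.1,0.1,0.1,0.1])

```text
time: 21.8
tool_pos: [0.4575, 0.0299, 0.2861]
ee_rot: [3.141, 0.001, 0.0]
wrist_force: [0.9, 0.7, 0.4]
width: 0.0514
finger_force: 0.0
```

```bash
python3 - <<'E'
from h import *
o=obs(); M=cam("wrist"); im=robot.snapshot("wrist"); np.savez("w11.npz",im=im,K=M[0],R=M[1],t=M[2])
x,y=o["tool_pos"][:2]; out=[]
for z in (.005,.019):
    a=ortho(im,M,x-.04,x+.04,y-.04,y+.04,z,0.00025); out.append(cv2.resize(a,(400,400))); g=cv2.medianBlur(cv2.cvtColor(a,cv2.COLOR_RGB2GRAY),5)
    for r0,r1 in [(68,82),(15,60)]:
        c=cv2.HoughCircles(g,cv2.HOUGH_GRADIENT_ALT,1,20,param1=100,param2=0.5,minRadius=r0,maxRadius=r1)
        if c is not None: 
            for u,v,r in c.reshape(-1,c.shape[-1])[:3,:3]: print(z,"dx dy r mm",(160-v)*.25,(160-u)*.25,r*.25)
cv2.imwrite("pics/o11.png",np.hstack(out)[:,:,::-1])
E
```

```text
t 21.8 pos [0.4575 0.0299 0.2861] rpy [3.1415e+00 1.1000e-03 1.0000e-04] F [0.9 0.7 0.4] w 0.0514 0.0
0.005 dx dy r mm -0.5 1.75 18.8275
0.005 dx dy r mm -5.0 2.25 13.866086
0.005 dx dy r mm -5.0 2.25 7.022899
0.019 dx dy r mm -1.0 1.25 13.68296
0.019 dx dy r mm 6.25 4.75 13.874034
0.019 dx dy r mm -1.0 1.25 6.4460387
```

View pics/o11.png

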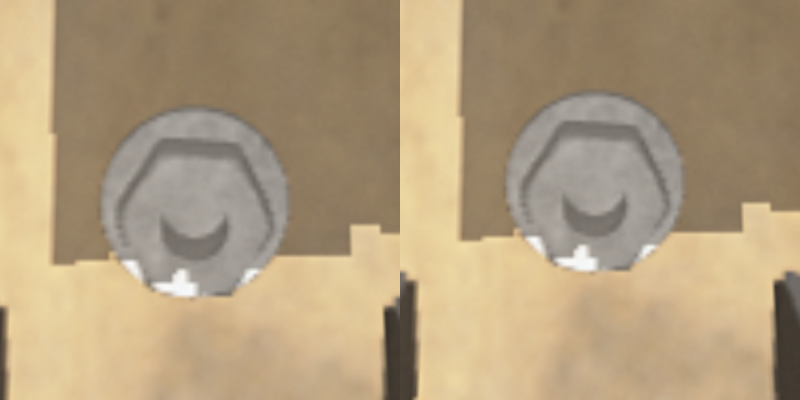

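The hex flats face ±x, so the corners lie across the fingers. I turn +0.46 rad so the pads meet flats, and shift about 1 mm.

play_rows(translation=[[-0.01,-0.03,0],[0,0,0],[0,0,0],[0,0,0],[0,0,0],[0,0,0],[0,0,0.6],[0,0,0]], twist=[[0,0,0],[0,0,-0.92],[0,0,-0.92],[0,0,-0.92],[0,0,-0.92],[0,0,-0.92],[0,0,0],[0,0,0]], gripper=[0.1,0.1,0.1,0.1,0.1,0.1,0.1,0.1])

```text
time: 22.65
tool_pos: [0.4574, 0.0308, 0.2603]
ee_rot: [-3.139, 0.005, 0.459]
wrist_force: [0.5, 0.2, -0.2]
width: 0.052
finger_force: 0.0
```

play_rows(translation=[[0,0,0.6],[0,0,0.5],[0,0,0.2],[0,0,0],[0,0,0],[0,0,0]], twist=[[0,0,0],[0,0,0],[0,0,0],[0,0,0],[0,0,0],[0,0,0]], gripper=[0.1,0.1,0.1,0.1,0.1,0.1])

```text
time: 23.25
tool_pos: [0.4583, 0.0309, 0.2124]
ee_rot: [3.14, -0.002, 0.46]
wrist_force: [-0.1, 0.5, 0.7]
width: 0.0518
finger_force: 0.0
```

play_rows(translation=[[0,0,0.1],[0,0,0],[0,0,0]], twist=[[0,0,0],[0,0,0],[0,0,0]], gripper=[0.1,0.1,0.1])

```text
time: 23.55
tool_pos: [0.4576, 0.031, 0.2072]
ee_rot: [3.141, -0.0, 0.46]
wrist_force: [-0.4, 0.2, 0.2]
width: 0.052
finger_force: 0.0
```

play_rows(translation=[[0,0,0],[0,0,0],[0,0,0],[0,0,0],[0,0,0],[0,0,0],[0,0,0]], twist=[[0,0,0],[0,0,0],[0,0,0],[0,0,0],[0,0,0],[0,0,0],[0,0,0]], gripper=[-1,-1,-1,-1,-1,-1,-1])

```text
time: 24.25
tool_pos: [0.4576, 0.0309, 0.2071]
ee_rot: [3.142, 0.0, 0.46]
wrist_force: [0.8, -0.2, 0.6]
width: 0.0265
finger_force: 30.0
```

play_rows(translation=[[0,0,-0.5],[0,0,-1],[0.82,0.61,0],[0.82,0.61,0],[0.82,0.61,0],[0.82,0.61,0],[0.82,0.61,0],[0,0,0]], twist=[[0,0,0],[0,0,0],[0,0,0],[0,0,0],[0,0,0],[0,0,0],[0,0,0],[0,0,0]], gripper=[-1,-1,-1,-1,-1,-1,-1,-1])

```text
time: 25.05
tool_pos: [0.6621, -0.0068, 0.2639]
ee_rot: [-3.141, 0.001, 0.459]
wrist_force: [-0.3, -0.4, -2.0]
width: 0.0263
finger_force: 30.0
```

play_rows(translation=[[0,0,0],[0,0,0],[0,0,0],[0,0,0]], twist=[[0,0,0],[0,0,0],[0,0,0],[0,0,0]], gripper=[-1,-1,-1,-1])

```text
time: 25.45
tool_pos: [0.6579, -0.0053, 0.268]
ee_rot: [3.141, -0.001, 0.46]
wrist_force: [0.5, 0.3, -0.8]
width: 0.026
finger_force: 30.0
```

```bash
python3 - <<'E'
from h import *
o=obs(); M=cam("wrist"); im=robot.snapshot("wrist")
x,y,zt=o["tool_pos"]; zb=zt-.2071
for z in (zb+.005,zb+.019):
    a=ortho(im,M,x-.04,x+.04,y-.04,y+.04,z,0.00025); g=cv2.medianBlur(cv2.cvtColor(a,cv2.COLOR_RGB2GRAY),5)
    for r0,r1 in [(68,82),(15,60)]:
        c=cv2.HoughCircles(g,cv2.HOUGH_GRADIENT_ALT,1,20,param1=100,param2=0.4,minRadius=r0,maxRadius=r1)
        if c is not None: 
            for u,v,r in c.reshape(-1,c.shape[-1])[:3,:3]: print(z.round(3),"dx dy r mm",(160-v)*.25,(160-u)*.25,r*.25)
E
```

```text
t 25.45 pos [ 0.6579 -0.0053  0.268 ] rpy [ 3.141e+00 -8.000e-04  4.601e-01] F [ 0.5  0.3 -0.8] w 0.026 30.0
0.066 dx dy r mm -0.5 1.0 18.672422
0.066 dx dy r mm -9.75 -7.0 18.663212
0.066 dx dy r mm 16.75 8.75 13.977515
0.066 dx dy r mm -6.25 -3.0 14.334845
0.066 dx dy r mm -14.75 -9.25 13.370887
0.08 dx dy r mm 4.0 2.5 18.33098
0.08 dx dy r mm 20.25 10.75 13.365398
0.08 dx dy r mm -0.25 0.25 13.494291
0.08 dx dy r mm -7.25 -8.75 10.185858
```

play_rows(translation=[[0.03,0.03,0.5],[0,0,0.3],[0,0,0.14],[0,0,0.05],[0,0,0],[0,0,0],[0,0,0]], twist=[[0,0,0],[0,0,0],[0,0,0],[0,0,0],[0,0,0],[0,0,0],[0,0,0]], gripper=[-1,-1,-1,-1,-1,-1,-1])

```text
time: 26.2
tool_pos: [0.6606, -0.0062, 0.2283]
ee_rot: [3.141, -0.001, 0.46]
wrist_force: [-0.3, 0.0, -1.3]
width: 0.0263
finger_force: 30.0
```

play_rows(translation=[[0,0,0],[0,0,0]], twist=[[0,0,0],[0,0,0]], gripper=[-1,-1])

```text
time: 26.4
tool_pos: [0.6604, -0.0061, 0.2279]
ee_rot: [3.141, -0.001, 0.46]
wrist_force: [-0.6, 0.4, -1.2]
width: 0.0264
finger_force: 30.0
```

play_rows(translation=[[-0.02,-0.01,0.05],[0,0,0.05],[0,0,0.02],[0,0,0],[0,0,0]], twist=[[0,0,0],[0,0,0],[0,0,0],[0,0,0],[0,0,0]], gripper=[-1,-1,-1,-1,-1])

```text
time: 26.9
tool_pos: [0.6594, -0.0062, 0.2226]
ee_rot: [3.142, 0.0, 0.46]
wrist_force: [0.8, -0.3, -0.8]
width: 0.0262
finger_force: 30.0
```

play_rows(translation=[[0,0,0.02],[0,0,0],[0,0,0]], twist=[[0,0,0],[0,0,0],[0,0,0]], gripper=[-1,-1,-1])

```text
time: 27.2
tool_pos: [0.6595, -0.0061, 0.2221]
ee_rot: [3.141, -0.0, 0.46]
wrist_force: [-0.4, 0.7, -0.3]
width: 0.0264
finger_force: 30.0
```

play_rows(translation=[[0,0,0.01],[0,0,0],[0,0,0]], twist=[[0,0,0],[0,0,0],[0,0,0]], gripper=[-1,-1,-1])

```text
time: 27.5
tool_pos: [0.6595, -0.0062, 0.2222]
ee_rot: [3.141, -0.001, 0.46]
wrist_force: [-1.9, -0.1, 3.9]
width: 0.0264
finger_force: 30.0
```

Contact. I release, rise and check.

play_rows(translation=[[0,0,0],[0,0,0],[0,0,0],[0,0,-0.2],[0,0,-0.8],[0,0,-1],[0,0,0],[0,0,0]], twist=[[0,0,0],[0,0,0],[0,0,0],[0,0,0],[0,0,0],[0,0,0],[0,0,0],[0,0,0]], gripper=[0.1,0.1,0.1,0.1,0.1,0.1,0.1,0.1])

```text
time: 28.3
tool_pos: [0.6598, -0.0062, 0.3038]
ee_rot: [3.139, -0.004, 0.46]
wrist_force: [-0.3, 0.6, -1.3]
width: 0.0518
finger_force: 0.0
```

```bash
python3 - <<'E'
from h import *
o=obs(); M=cam("wrist"); im=robot.snapshot("wrist")
x,y,zt=o["tool_pos"]; out=[]
for z in (.015,.020,.034):
    a=ortho(im,M,.659-.04,.659+.04,-.006-.04,-.006+.04,z,0.00025); out.append(cv2.resize(a,(260,260))); g=cv2.medianBlur(cv2.cvtColor(a,cv2.COLOR_RGB2GRAY),5)
    for r0,r1 in [(70,82),(20,60)]:
        c=cv2.HoughCircles(g,cv2.HOUGH_GRADIENT_ALT,1,20,param1=100,param2=0.4,minRadius=r0,maxRadius=r1)
        if c is not None: 
            for u,v,r in c.reshape(-1,c.shape[-1])[:3,:3]: print(z,"dx dy r mm",(160-v)*.25,(160-u)*.25,r*.25)
s=robot.snapshot("side")
for n in ["big_stone","slim_stone","flange_nut","spacer"]:
    print(n,[(round(d["score"],2),[round(float(v),3) for v in d["centre"]]) for d in robot.spot_point(n,"side")[:4]])
t=np.hstack(out); w=np.hstack([cv2.resize(im[:330],(400,235)),cv2.resize(s[100:320,150:450],(380,279))[:235]])
cv2.imwrite("pics/fin.png",np.vstack([t,w])[:,:,::-1] if t.shape[1]==w.shape[1] else np.vstack([t,cv2.resize(w,(780,235))])[:,:,::-1])
E
```

```text
t 28.3 pos [ 0.6598 -0.0062  0.3038] rpy [ 3.1392 -0.0037  0.4599] F [-0.3  0.6 -1.3] w 0.0518 0.0
0.015 dx dy r mm -1.25 -0.75 19.131447
0.015 dx dy r mm -6.25 -3.0 14.068047
0.015 dx dy r mm -6.25 -3.0 6.816739
0.02 dx dy r mm 0.0 0.75 19.085806
0.02 dx dy r mm -5.25 -2.25 13.890084
0.02 dx dy r mm -5.25 -2.25 6.5010166
0.034 dx dy r mm 5.25 2.5 18.866367
0.034 dx dy r mm 0.0 -0.5 13.550941
0.034 dx dy r mm -22.0 2.0 8.60333
big_stone [(0.61, [0.667, -0.193, 0.004]), (0.37, [0.65, 0.22, 0.007])]
slim_stone [(0.94, [0.65, 0.217, 0.006])]
flange_nut [(0.59, [0.657, -0.007, 0.012])]
spacer [(0.83, [0.375, -0.31, -0.0]), (0.64, [0.541, -0.01, -0.001]), (0.59, [0.655, -0.005, 0.003]), (0.53, [0.627, 0.128, -0.0])]
```

View pics/fin.png

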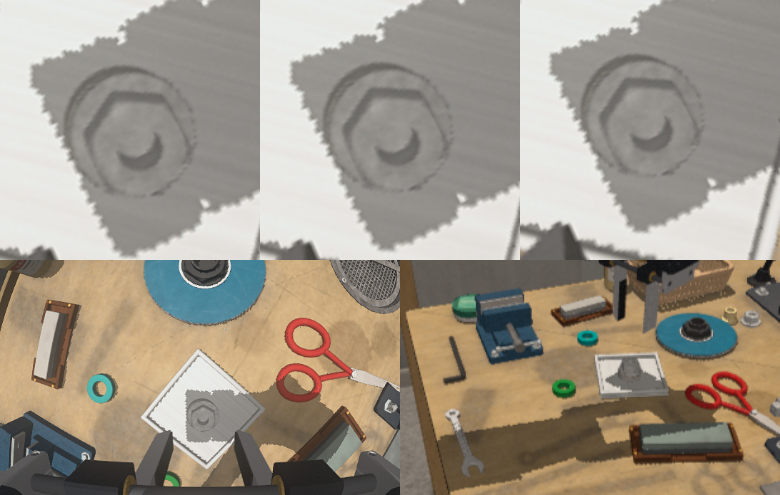

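The nut sits flange down, concentric with the ring to within about 1 mm, in the middle of the tray. Both stones lie inside their rims, and the gripper is clear above.

```bash
python3 -c "
from bench import robot
print(robot.close_job())"
```

```text
the job is handed in; nothing more can be done
None
```

I handed the job in at about 28 s. The last pictures showed both stones flat in their rests and the nut flange-down on the spacer ring in the middle of the tray, centred to about 1 mm, with everything released and the gripper clear.

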